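# Stow the marker and the cutter in the bench cupboard and snap its door shut

### The job

Put the red marker and the yellow box cutter away in the small tool cupboard on the right: pull its blue door wide open through the roller catch, then lay each tool lengthwise in its own cradle of the rack on the inside of the door (the cutter in the yellow-lined one next to the door, the marker in the red-lined outer one), lowering it right down before you let go. Then push the door to until the catch snaps and it is fully shut, with both tools still lying in the rack. Leave the blue marker and the other things on the bench as they are.

Things in the scene. Friction and masses are not known exactly. Their poses are not given: they have to be found in the camera images.
- cupboard: small grey bench cupboard, 250 wide, 170 deep, 200 high, fixed. Origin: centre of its underside, on the worktop. x points from its front to its back (the front faces its own -x), y to its left side seen from the front, z up. The open front is at x = -85; the door closes over it. A roll of masking tape, 24 high, lies on top at the rear; rolls stand inside on the floor, up to 75 high.
- cupboard_door (a joint): the blue door, an upright panel 247 wide, 14 thick, 8 to 196 above the worktop, hinged on the cupboard's left (+y) side, free edge on the right. 0 = fully shut; grows as the free edge swings out to the front, up to 1.75 rad. It stays where it is left (slight friction).
- roller_catch (a point): sprung double-roller catch inside the cupboard by the door's free edge, 72 above the worktop: point midway between its white rollers. A spear-headed strike on the door parts them within 0.08 rad of shut. It takes about 9 N at the handle to pull through, 6 N to push home; past the rollers the door snaps to 0 and is held, short of them it stays ajar.
- door_hinge (a point): point on the door's upright hinge axis (middle of the panel's thickness), 165 above the worktop. Its axes are the door's and turn with it: x is square to the door, from its outer to its inner face (door shut: into the cupboard), y along the door from free edge to hinge, z up. Opening turns the door clockwise seen from above.
- door_handle (a point): grip point of the handle: an upright round steel bar, 11 diameter, 35 in front of the outer face, 115 to 185 above the worktop, on two thin stubs. The point is on the bar's axis, 165 above the worktop, 200 from the hinge axis along the door and 42 out. Axes as door_hinge. It can be pinched from above, a finger on either side along the door.
- cradle_cutter (a point): cutter cradle (yellow lining) of the rack on the door's inner side: centre of its floor, 135 above the worktop, 52 from the inner face, 100 from the hinge axis. Axes as door_hinge; the tool lies along y, either way round, on two notched brackets 10 thick at y = -33 and +33 (56 clear between for the fingers). Notches: floor 25 wide, 15 deep, flaring to 36. Door top 61 higher.
- cradle_marker (a point): marker cradle (red lining), the same shape on the same two brackets, 60 farther from the door than cradle_cutter: centre of its floor, 135 above the worktop. Axes as door_hinge. A tool laid more than 18 off the middle lengthwise may catch the cupboard's side.
- marker_red: red and white marker pen, lying, 20 diameter, 138 long along its y axis, 18 g or so; it does not roll. Origin: middle of its length, on its underside. Starts flat on the worktop, somewhere on the left.
- box_cutter: yellow and black snap-off cutter, 21 wide, 156 long along its y axis, body 14 high (20 with the slider knob, which lies 20 from the middle towards +y), about 85 g. Origin: middle of its length, on its underside. Starts flat on the worktop, somewhere on the left.
- marker_blue: blue and white marker, same size as the red one, lying on the worktop on the left; stays where it is.
- calculator: grey calculator, 118 x 68 x 15, loose, left rear; stays where it is. Origin: centre of its underside.
- tape_measure: yellow and black tape measure, 47 x 78 x 64 high, loose; stays where it is. Origin: centre of its underside.
- glue_stick: glue stick with red cap, standing, 29 diameter, 96 high, loose; stays where it is. Origin: centre of its underside.

How it is judged:
By the outcome, as a careful person would: the job done as asked, in the order asked, and still so for the second after the job is handed in, with the robot touching nothing.
It also fails if it takes over 72 s, if anything falls off the work surface, if the arm or the gripper's body presses on something with over 40 N, if the wrist force passes 120 N, or if a joint passes its speed limit or range.

### The arm

A 6-joint arm with a two-finger parallel gripper is mounted at the origin on a cart in front of the work surface, level with it; the furniture and walls round the work are solid. World frame = base frame: x ahead of the robot, y to its left, z up, the work surface at z = 0. Lengths are in m, angles in degrees, forces in N, time in s.
With the tool pointing down it reaches from about 0.375 to 0.9 m from the base axis. Payload 3.1 kg.
Tool frame: the origin (TCP) lies on the centre line of the jaws, within the pads' length; the fingertips stand 22 mm ahead of it and the grasp point (between the pads) lies 3 mm ahead of it; z points along the fingers, y is the line along which they close (so a half turn about z gives the same grasp; the last joint's range is limited). The gripper opens to 87 mm and grips with 3 to 60 N. Pads are 19 mm wide; open, the fingers measure 117 mm over their backs; the gripper's body (75 mm by 190 mm) begins 51 mm behind the grasp point.
Start: joints at [-10.227, 30.224, 82.088, -0, 67.689, -10.227], TCP at [0.625, 0, 0.207] pointing down, gripper open.
Joint ranges: [-176.69, 176.69], [-43.24, 126.21], [12.49, 139.97], [-82, 262], [0, 151.66], [-163.58, 163.58]. Speed limits (degrees/s): [159.86, 159.86, 180, 180, 180, 180].

### API

Orientations are given as a 3x3 rotation matrix whose columns are the frame's x, y, z axes.
In Python, from rig import * gives the robot as it stands.
- The arm moves only by the shell command python3 -m jog 'ROWS'. ROWS is text: rows parted by semicolons, each of 7 numbers parted by spaces: the shift along the tool's x, y, z in mm, then the turn, a rotation vector about the tool's x, y, z in rad, then the finger opening in mm, from 0 to 87. In form: tx ty tz ax ay az fingers; .... A call has 1 to 12 rows; each row shifts and turns the commanded pose from where the row before left it, along the tool's axes as they then stand; what a row does not reach is not made up. A row lasts 1/8 s, in which the tool goes at most 62.5 mm and 10.7 degrees, less where a joint would pass 70% of its speed; a pose out of reach is approached as far as the arm can. A call with a gripper value outside its range is refused whole. The fingers move at their own pace and stop on an object; the grip force is fixed at half the most. Time passes only in rows, so rows that do not move let the fingers close. It gives the time, the measured TCP pose, the force, the opening and the grip force at its end, in the units of the state.
- read_state(): the state, without advancing time (a new reading comes with each control period).
- capture(name): name is "scene" or "side" or "wrist"; returns a dict with "color" (384x512x3 uint8, red, green, blue), "camera_matrix" (3x3 intrinsics, pixels), "R" (3x3) and "t" (3): a world point X has camera coordinates R X + t. Camera axes: x right, y down, z forward; pixel columns grow to the right and rows downward; lengths in m; the calibration is good to about 2 mm. A picture is of the moment at which its call begins. There is no depth.
- hand_in(): hands the job in; it is judged then, once.
Trained networks look in the newest picture that a camera, given by its name, has taken for a name from the list of things; names that differ only in an ending like _2 or _b are one class to them, and where a whole thing is asked for, a point or a joint stands for the part that bears it (a point fixed in the world has none). Each returns a list of dicts, best first, with "conf" (0 to 1); they miss things now and then, are a little off and sometimes report something else, mostly with a low value. They report only what shows in the picture. A call takes as long as a camera call.
- find_in(camera, target): "at" ([x, y, z] in m, in world coordinates, good to about 4 mm: the middle of the surface that is visible of it).
- trace(camera, target): "pixels" (384x512 bool, what is visible of it).
- place_of(camera, target): "at" ([x, y, z] in m, in world coordinates, good to about 4 mm: a listed point, or the origin of a listed thing).
The state is a dict: "time_s": time; "joint_positions": joint angles; "qvel": joint speeds; "tau": joint torques, N m; "position": TCP position; "tcp_rot": TCP orientation; "force": force on the tool from outside, world axes, zero at the start; "moment": the same for the moment, N m; "opening": opening from 0.0 (shut) to 1.0 (fully open); "grasp_force": force on a finger pad.
Only numpy, scipy, OpenCV 4.12 (cv2) and the standard library are available. Lean on these libraries where they do the work, as an engineer would, in place of code of your own. Each camera call takes 0.05 s, during which the arm holds its last target. There are 200 camera calls.

## Working session

There is one attempt and no reset: what is moved stays moved. The work goes in short steps, Python scripts to look and compute and a shell command to move; the robot and the scene stay as the last step left them, time stands still between calls to the robot, and variables do not carry over. Pictures are saved under pics/ and viewed, at most 10 in all, crops included, and the job is handed in when it is done.

```bash
mkdir -p pics; cat > h.py <<'E'
from rig import *
import numpy as np, cv2
def snap(cam,fn):
    c=capture(cam); cv2.imwrite('pics/'+fn,c['color'][:,:,::-1]); return c
def st():
    s=read_state(); print('t',round(s['time_s'],2),'p',np.round(np.array(s['position'])*1000,1),'f',np.round(s['force'],1),'op',round(s['opening']*87,1),'g',round(s['grasp_force'],1)); print(np.round(np.array(s['tcp_rot']),3).tolist()); return s
E
python3 - <<'E'
from h import *
st()
ims=[]
for cam in ['scene','side']:
    c=snap(cam,cam+'0.png'); ims.append(c['color'])
    for n in ['cupboard','door_hinge','door_handle','roller_catch','cradle_cutter','marker_red','box_cutter','marker_blue','tape_measure','glue_stick','calculator']:
        r=place_of(cam,n)
        print(cam,n,[(np.round(np.array(q['at'])*1000).tolist(),round(q['conf'],2)) for q in r[:2]])
cv2.imwrite('pics/both.png',cv2.resize(np.vstack(ims),(400*1,600))[:,:,::-1])
E
```

```text
t 0.0 p [6.242e+02 1.000e-01 2.057e+02] f [0.5 0.  0.4] op 87.2 g 0.0
[[0.0, 1.0, -0.002], [1.0, -0.0, 0.0], [0.0, -0.002, -1.0]]
scene cupboard [([575.0, -382.0, 2.0], 0.83)]
scene door_hinge [([608.0, -231.0, 162.0], 0.85)]
scene door_handle [([425.0, -326.0, 164.0], 0.63)]
scene roller_catch [([458.0, -386.0, 70.0], 0.85)]
scene cradle_cutter []
scene marker_red [([443.0, 328.0, 2.0], 0.44)]
scene box_cutter [([430.0, 138.0, -2.0], 0.86)]
scene marker_blue [([561.0, 233.0, 4.0], 0.74)]
scene tape_measure [([651.0, 114.0, -2.0], 0.91)]
scene glue_stick [([732.0, 232.0, -0.0], 0.54)]
scene calculator [([650.0, 400.0, -1.0], 0.82)]
side cupboard []
side door_hinge [([608.0, -227.0, 165.0], 0.93)]
side door_handle [([422.0, -322.0, 166.0], 0.93)]
side roller_catch [([462.0, -386.0, 73.0], 0.65)]
side cradle_cutter [([652.0, 113.0, 2.0], 0.22)]
side marker_red [([443.0, 332.0, 3.0], 0.46)]
side box_cutter [([434.0, 135.0, 0.0], 0.49), ([461.0, -388.0, 71.0], 0.29)]
side marker_blue [([567.0, 231.0, 2.0], 0.46)]
side tape_measure [([650.0, 116.0, 2.0], 0.79)]
side glue_stick [([732.0, 234.0, -1.0], 0.6)]
side calculator [([648.0, 400.0, -6.0], 0.74)]
```

View pics/scene0.png

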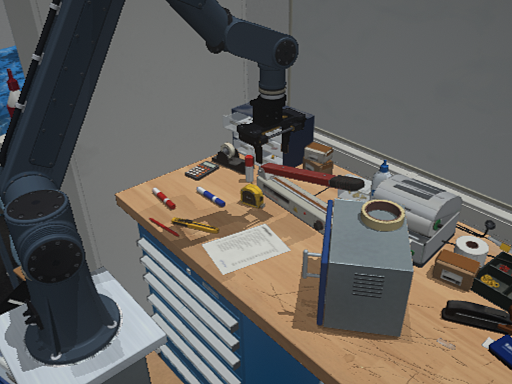

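View pics/side0.png

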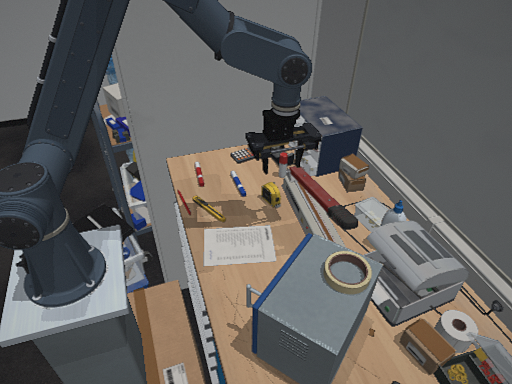

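The scene view shows the red marker near pixel (163,197), the cutter at (195,225), the blue marker at (210,196), and the cupboard with its shut door on the left face and its handle at (308,265). The side view agrees, so I'm moving above the handle.

```bash
python3 -m jog '-40.5 -25 -6 0 0 0 87; -40.5 -25 -6 0 0 0 87; -40.5 -25 -6 0 0 0 87; -40.5 -25 -6 0 0 0 87; -40.5 -25 -6 0 0 0 87; -40.5 -25 -6 0 0 0 87; -40.5 -25 -6 0 0 0 87; -40.5 -25 -6 0 0 0 87; 0 0 0 0 0 -0.17 87; 0 0 0 0 0 -0.17 87; 0 0 0 0 0 -0.17 87; 0 0 0 0 0 -0.17 87'
cat >> h.py <<'E'
def ray(c,uv):
    K,R,t=[np.array(c[k]) for k in('camera_matrix','R','t')]
    d=R.T@np.linalg.inv(K)@np.array([*uv,1.]); return -R.T@t,d/np.linalg.norm(d)
def tri(rays):
    A=sum(np.eye(3)-np.outer(d,d) for o,d in rays); b=sum((np.eye(3)-np.outer(d,d))@o for o,d in rays); return np.linalg.solve(A,b)
def onz(c,px,z):
    o,d=zip(*[ray(c,p) for p in px]); o=np.array(o);d=np.array(d); return o+d*((z-o[:,2])/d[:,2])[:,None]
def tool(cam,c,n,z=.010):
    r=trace(cam,n); m=r[0]['pixels']; v,u=np.nonzero(m); P=onz(c,np.c_[u,v],z)[:,:2]
    ct,sz,an=cv2.minAreaRect((P*1000).astype(np.float32)); q=P-P.mean(0); w,V=np.linalg.eigh(q.T@q)
    e=V[:,1]; pr=q@e; print(cam,n,'conf',round(r[0]['conf'],2),'n',len(u),'c',np.round(ct),'sz',np.round(sz),'axis deg',round(np.degrees(np.arctan2(e[1],e[0]))%180,1)); return ray(c,[u.mean(),v.mean()])
E
python3 - <<'E'
from h import *
C={k:capture(k) for k in('scene','side')}
for n in('marker_red','box_cutter'):
    print(n,np.round(1000*tri([tool(k,C[k],n) for k in C])))
c=snap('wrist','w1.png')
for n in ('door_handle','door_hinge'): print(n,[(np.round(np.array(q['at'])*1000),round(q['conf'],2)) for q in place_of('wrist',n)[:2]])
st()
E
```

```text
time_s: 2.7
position: [0.4249, -0.3241, 0.2547]
tcp_rot: [[-0.633, 0.774, 0.0], [0.774, 0.633, -0.0], [-0.0, 0.0, -1.0]]
force: [-0.2, 0.5, 0.2]
opening: 1.005
grasp_force: 0.0
scene marker_red conf 0.67 n 173 c [442. 325.] sz [152.  23.] axis deg 84.8
side marker_red conf 0.65 n 151 c [443. 334.] sz [151.  25.] axis deg 85.9
marker_red [442. 326.  11.]
scene box_cutter conf 0.78 n 344 c [432. 129.] sz [ 38. 161.] axis deg 114.9
side box_cutter conf 0.58 n 225 c [429. 141.] sz [ 26. 148.] axis deg 115.2
box_cutter [428. 130.  14.]
door_handle [(array([ 427., -320.,  168.]), 0.59)]
door_hinge [(array([ 607., -231.,  166.]), 0.91)]
t 3.15 p [ 425.  -324.   254.6] f [-0.1 -0.5 -0.3] op 86.9 g 0.0
[[-0.628, 0.778, -0.0], [0.778, 0.628, -0.0], [-0.0, -0.0, -1.0]]
```

View pics/w1.png

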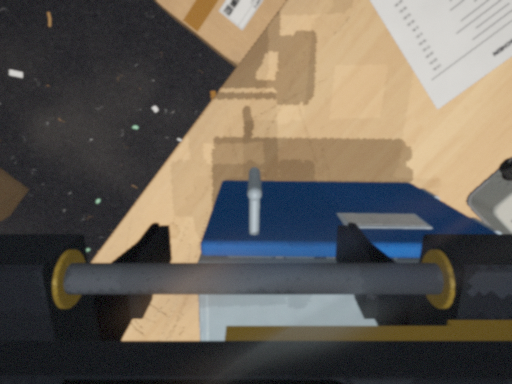

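```bash
python3 - <<'E'
from h import *
import json
c=capture('wrist')
K,R,t=[np.array(c[k]) for k in('camera_matrix','R','t')]
print('cam',-R.T@t)
def pj(P): q=K@(R@(np.array(P)/1000)+t); return np.round(q[:2]/q[2])
H=np.array([608,-230.]);a=np.radians(-50.9)
x=np.array([np.cos(a),np.sin(a)]);y=np.array([-x[1],x[0]])
for z in(185,165,115): print(z,pj([*(H-42*x-200*y),z]))
for z in (8,196): print('door out',[pj([*(H-7*x-s*y),z]) for s in(0,245)])
C=capture('scene');K,R,t=[np.array(C[k]) for k in('camera_matrix','R','t')]
print('scene handle',pj([*(H-42*x-200*y),185]),pj([*(H-42*x-200*y),115]), 'hinge top',pj([*H,196]))
print(H-42*x-200*y)
E
```

```text
cam [ 0.37834174 -0.26386494  0.43240357]
185 [253. 195.]
165 [253. 188.]
115 [253. 174.]
door out [array([407., 180.]), array([218., 181.])]
door out [array([514., 242.]), array([194., 244.])]
scene handle [306. 251.] [305. 275.] hinge top [329. 199.]
[ 426.30233467 -323.54121239]
```

```bash
python3 -m jog '0 0 30 0 0 0 87; 0 0 30 0 0 0 70; 0 0 27 0 0 0 40; 0 0 0 0 0 0 0; 0 0 0 0 0 0 0; 0 0 0 0 0 0 0; 0 0 0 0 0 0 0'; python3 -c "
from h import *
st()
H=np.array([608,-230.]);s=read_state();p=np.array(s['position'][:2])*1000
d=p-H;print(np.hypot(*d))
yaw=np.arctan2(s['tcp_rot'][1][1],s['tcp_rot'][0][1])
n=11;
for k in range(n):
  a=-.15
  d2=np.array([[np.cos(a),-np.sin(a)],[np.sin(a),np.cos(a)]])@d
  R=np.array(s['tcp_rot'])[:2,:2]
  w=yaw; tx=np.array([-np.sin(w),np.cos(w)]);ty=np.array([np.cos(w),np.sin(w)])
  D=d2-d;print(k,np.round([D@tx,D@ty],1),np.round(H+d2)); d=d2;yaw+=a
  "
```

```text
time_s: 4.12
position: [0.4254, -0.3245, 0.1687]
tcp_rot: [[-0.629, 0.778, 0.001], [0.778, 0.629, -0.002], [-0.002, 0.0, -1.0]]
force: [-0.1, 0.4, 0.3]
opening: 0.402
grasp_force: 0.0
t 4.12 p [ 425.4 -324.5  168.7] f [-0.1  0.4  0.3] op 35.0 g 0.0
[[-0.629, 0.778, 0.001], [0.778, 0.629, -0.002], [-0.002, 0.0, -1.0]]
205.5585547616118
0 [29.6  8.4] [ 413. -296.]
1 [29.6  8.4] [ 406. -266.]
2 [29.6  8.4] [ 403. -236.]
3 [29.6  8.4] [ 404. -205.]
4 [29.6  8.4] [ 410. -175.]
5 [29.6  8.4] [ 421. -146.]
6 [29.6  8.4] [ 435. -119.]
7 [29.6  8.4] [454. -94.]
8 [29.6  8.4] [476. -73.]
9 [29.6  8.4] [501. -55.]
10 [29.6  8.4] [528. -41.]
```

```bash
python3 -m jog '0 0 0 0 0 0 0; 0 0 0 0 0 0 0; 0 0 0 0 0 0 0; 0 0 0 0 0 0 0; 15 3.6 0 0 0 0.075 0; 15 3.6 0 0 0 0.075 0; 15 3.6 0 0 0 0.075 0;  0 0 0 0 0 0 0'; python3 -c "
from h import *
st()"
```

```text
time_s: 5.12
position: [0.4099, -0.2802, 0.1678]
tcp_rot: [[-0.439, 0.899, 0.004], [0.899, 0.439, -0.0], [-0.002, 0.003, -1.0]]
force: [5.9, 1.7, -3.0]
opening: 0.096
grasp_force: 30.0
t 5.12 p [ 409.9 -280.2  167.8] f [ 5.9  1.7 -3. ] op 8.4 g 30.0
[[-0.439, 0.899, 0.004], [0.899, 0.439, -0.0], [-0.002, 0.003, -1.0]]
```

```bash
python3 -m jog '29.6 8.4 0 0 0 0.15 0; 29.6 8.4 0 0 0 0.15 0; 29.6 8.4 0 0 0 0.15 0; 29.6 8.4 0 0 0 0.15 0; 0 0 0 0 0 0 0'; python3 -c "
from h import *
s=st()
print(place_of('wrist','door_hinge') if capture('wrist') else 0)"
```

```text
time_s: 5.75
position: [0.4174, -0.1603, 0.1679]
tcp_rot: [[0.143, 0.99, 0.007], [0.99, -0.143, -0.004], [-0.003, 0.007, -1.0]]
force: [6.8, -2.1, -6.3]
opening: 0.094
grasp_force: 30.0
t 5.75 p [ 417.4 -160.3  167.9] f [ 6.8 -2.1 -6.3] op 8.2 g 30.0
[[0.143, 0.99, 0.007], [0.99, -0.143, -0.004], [-0.003, 0.007, -1.0]]
[]
```

```bash
python3 -m jog '29.6 9 0 0 0 0.15 0; 29.6 9 0 0 0 0.15 0; 29.6 8.4 0 0 0 0.15 0; 29.6 8.4 0 0 0 0.15 0; 29.6 8.4 0 0 0 0.15 0; 0 0 0 0 0 0 0'; python3 -c "
from h import *
s=st()"
```

```text
time_s: 6.6
position: [0.5186, -0.0489, 0.1678]
tcp_rot: [[0.779, 0.627, 0.006], [0.628, -0.779, -0.006], [0.001, 0.008, -1.0]]
force: [2.2, -5.7, -2.2]
opening: 0.09
grasp_force: 30.0
t 6.6 p [518.6 -48.9 167.8] f [ 2.2 -5.7 -2.2] op 7.8 g 30.0
[[0.779, 0.627, 0.006], [0.628, -0.779, -0.006], [0.001, 0.008, -1.0]]
```

```bash
python3 -m jog '0 0 0 0 0 0 50; 0 0 0 0 0 0 50; 0 0 0 0 0 0 50; 0 0 -30 0 0 0 60; 0 0 -55 0 0 0 70; 0 0 -55 0 0 0 70'; python3 - <<'E'
from h import *
from scipy.optimize import least_squares
P=np.array([[425.4,-324.5],[409.9,-280.2],[417.4,-160.3],[518.6,-48.9]])
f=lambda q:np.r_[np.hypot(*(P-q).T)-204.4,(q-[608,-230])/4]
H=least_squares(f,[608,-230]).x;print('H',H,f(H)[:4])
st()
ims=[]
for cam in('scene','side','wrist'):
    c=snap(cam,cam+'2.png')
    for n in('door_hinge','door_handle','cradle_cutter','cradle_marker'):
        print(cam,n,[(np.round(np.array(q['at'])*1000),round(q['conf'],2)) for q in place_of(cam,n)[:2]])
E
```

```text
time_s: 7.35
position: [0.5135, -0.0467, 0.3087]
tcp_rot: [[0.78, 0.625, -0.002], [0.625, -0.78, 0.001], [-0.001, -0.002, -1.0]]
force: [0.4, -1.1, 0.3]
opening: 0.687
grasp_force: 0.0
H [ 608.41249299 -232.55027647] [ 0.41290059 -0.24881576 -0.17983712  0.0350947 ]
t 7.35 p [513.5 -46.7 308.7] f [ 0.4 -1.1  0.3] op 59.8 g 0.0
[[0.78, 0.625, -0.002], [0.625, -0.78, 0.001], [-0.001, -0.002, -1.0]]
scene door_hinge [(array([ 612., -230.,  164.]), 0.65), (array([519., -50., 164.]), 0.43)]
scene door_handle [(array([520., -52., 166.]), 0.62)]
scene cradle_cutter [(array([ 495., -190.,  136.]), 0.9), (array([ 576., -380.,   -1.]), 0.15)]
scene cradle_marker [(array([ 453., -229.,  134.]), 0.65), (array([ 608., -228.,  163.]), 0.41)]
side door_hinge [(array([ 606., -232.,  165.]), 0.91)]
side door_handle [(array([516., -49., 169.]), 0.93), (array([ 502., -192.,  136.]), 0.4)]
side cradle_cutter [(array([ 502., -194.,  137.]), 0.76), (array([652., 114.,   1.]), 0.16)]
side cradle_marker [(array([ 452., -230.,  135.]), 0.59)]
wrist door_hinge [(array([ 608., -230.,  167.]), 0.94)]
wrist door_handle [(array([521., -49., 169.]), 0.72)]
wrist cradle_cutter []
wrist cradle_marker [(array([ 452., -226.,  136.]), 0.84)]
```

View pics/side2.png

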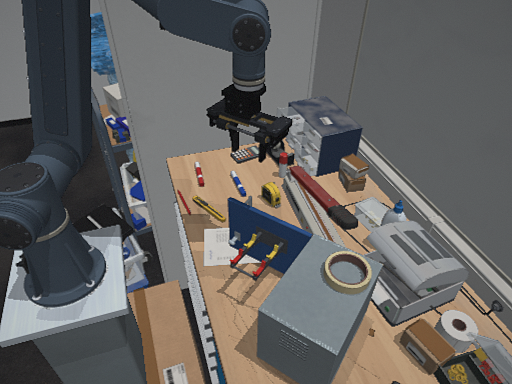

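```bash
python3 -m jog '10 -38.7 6 0 0 0 70; 10 -38.7 6 0 0 0 70; 10 -38.7 6 0 0 0 70; 10 -38.7 6 0 0 0 70; 9.2 -38.7 6 0 0 -0.04 70; 0 0 18 0 0 -0.185 70; 0 0 18 0 0 -0.185 70; 0 0 18 0 0 -0.185 70; 0 0 18 0 0 -0.185 70; 0 0 18 0 0 -0.185 70; 0 0 18 0 0 -0.185 70; 0 0 18 0 0 -0.185 70'; python3 - <<'E'
from h import *
st()
c=snap('wrist','w3.png')
a=tool('wrist',c,'box_cutter')
print([(np.round(np.array(q['at'])*1000),round(q['conf'],2)) for q in place_of('wrist','box_cutter')[:2]])
C=capture('scene');b=tool('scene',C,'box_cutter');print('tri',tri([a,b])*1000)
E
```

```text
time_s: 9.6
position: [0.4322, 0.1348, 0.1512]
tcp_rot: [[-0.431, 0.902, 0.001], [0.902, 0.431, 0.0], [-0.0, 0.001, -1.0]]
force: [-0.2, -0.7, 0.6]
opening: 0.804
grasp_force: 0.0
t 9.6 p [432.2 134.8 151.2] f [-0.2 -0.7  0.6] op 70.0 g 0.0
[[-0.431, 0.902, 0.001], [0.902, 0.431, 0.0], [-0.0, 0.001, -1.0]]
wrist box_cutter conf 0.83 n 3228 c [435. 136.] sz [ 21. 156.] axis deg 116.4
[(array([436., 139.,   2.]), 0.97)]
scene box_cutter conf 0.34 n 5623 c [641. -17.] sz [337. 318.] axis deg 72.3
tri [544.50358473  51.45899507 -36.50321302]
```

View pics/w3.png

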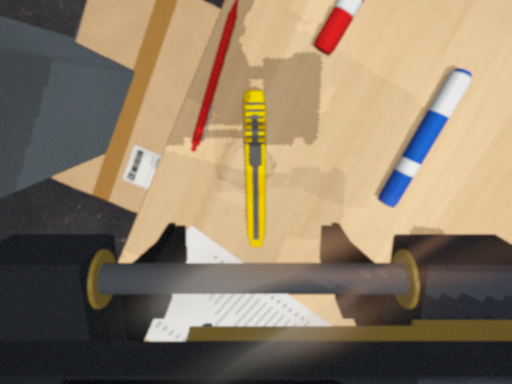

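```bash
python3 -m jog '0 3 32 0 0 0.015 50; 0 0 32 0 0 0 45; 0 0 32 0 0 0 40; 0 0 20 0 0 0 40; 0 0 11 0 0 0 40; 0 0 0 0 0 0 0; 0 0 0 0 0 0 0; 0 0 0 0 0 0 0; 0 0 0 0 0 0 0; 0 0 0 0 0 0 0'; python3 -c "
from h import *
st()"
```

```text
time_s: 11.1
position: [0.4347, 0.136, 0.0249]
tcp_rot: [[-0.412, 0.911, 0.001], [0.911, 0.412, 0.0], [-0.0, 0.0, -1.0]]
force: [0.3, 0.1, -0.3]
opening: 0.026
grasp_force: 0.0
t 11.1 p [434.7 136.   24.9] f [ 0.3  0.1 -0.3] op 2.2 g 0.0
[[-0.412, 0.911, 0.001], [0.911, 0.412, 0.0], [-0.0, 0.0, -1.0]]
```

```bash
python3 -c "
from h import *
st();c=snap('wrist','w4.png');tool('wrist',c,'box_cutter');print(place_of('wrist','box_cutter')[:1])
c=capture('side');print(place_of('side','box_cutter')[:1])"
```

```text
t 11.1 p [434.7 136.   24.9] f [ 0.3  0.1 -0.3] op 2.2 g 0.0
[[-0.412, 0.911, 0.001], [0.911, 0.412, 0.0], [-0.0, 0.0, -1.0]]
wrist box_cutter conf 0.9 n 5372 c [434. 138.] sz [ 22. 154.] axis deg 116.5
[{'at': [0.4337, 0.1341, -0.0002], 'conf': 0.88}]
[{'at': [0.4325, 0.1332, -0.0021], 'conf': 0.63}]
```

View pics/w4.png

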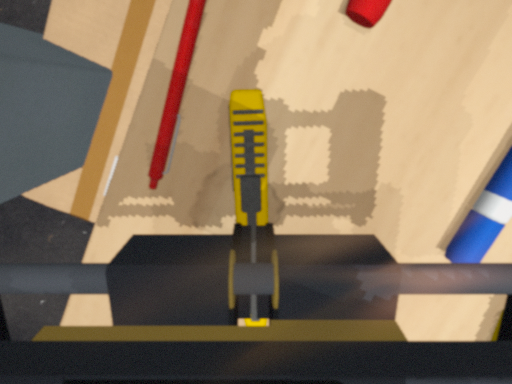

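```bash
python3 -c "
from h import *
a=cv2.imread('pics/w4.png')[60:345,190:330]
s=capture('side');
K,R,t=[np.array(s[k]) for k in('camera_matrix','R','t')];q=K@(R@np.array([.434,.136,.02])+t);u,v=(q[:2]/q[2]).astype(int);print(u,v)
b=s['color'][v-40:v+30,u-40:u+40,::-1]
s=capture('scene');K,R,t=[np.array(s[k]) for k in('camera_matrix','R','t')];q=K@(R@np.array([.434,.136,.02])+t);u,v=(q[:2]/q[2]).astype(int)
d=s['color'][v-40:v+30,u-40:u+40,::-1]
f=lambda i:cv2.resize(i,(343,300),interpolation=cv2.INTER_CUBIC)
cv2.imwrite('pics/z4.png',np.hstack([cv2.resize(a,(295,600)),np.vstack([f(b),f(d)])]))"
```

```text
208 205
```

View pics/z4.png

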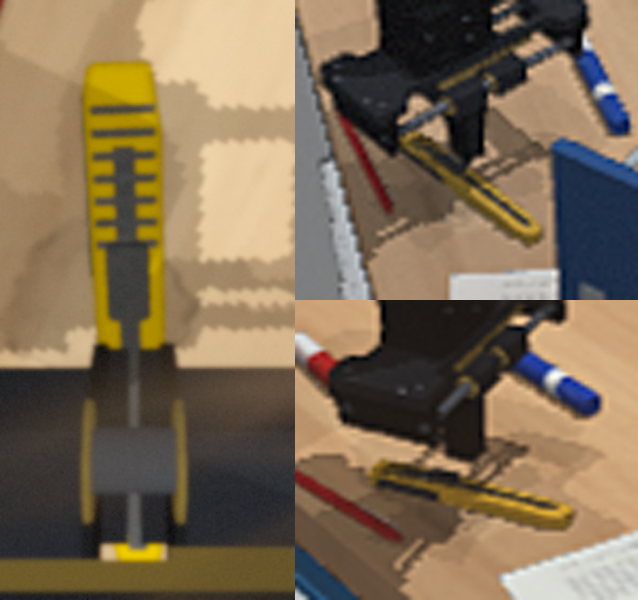

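```bash
python3 -c "
from h import *
st()
for cam in('scene','side'):
  s=capture(cam);K,R,t=[np.array(s[k]) for k in('camera_matrix','R','t')]
  pj=lambda P:(lambda q:q[:2]/q[2])(K@(R@np.array(P)+t))
  u,v=pj([.434,.136,.02]).astype(int)
  for z in(.003,.014,.02,.03):
    p=pj([.4347,.136,z]);print(cam,z,np.round([295+(p[0]-u+40)*4.29,(p[1]-v+40)*4.29+(300 if cam=='scene' else 0)]))
  for P in ([.4347+.03,.136-.065,.014],[.4347-.03,.136+.065,.014]):
    p=pj(P);print('cutend',np.round([295+(p[0]-u+40)*4.29,(p[1]-v+40)*4.29+(300 if cam=='scene' else 0)]))
"
```

```text
t 11.45 p [434.5 136.   24.6] f [ 0.2 -0.2 -0.2] op 0.4 g 0.0
[[-0.412, 0.911, -0.0], [0.911, 0.412, 0.0], [0.0, -0.0, -1.0]]
scene 0.003 [470. 494.]
scene 0.014 [469. 481.]
scene 0.02 [468. 474.]
scene 0.03 [467. 463.]
cutend [559. 505.]
cutend [382. 459.]
side 0.003 [469. 190.]
side 0.014 [468. 179.]
side 0.02 [468. 173.]
side 0.03 [467. 163.]
cutend [528. 227.]
cutend [412. 134.]
```

The zoom shows the closed fingertips at about z = 25–30 mm, above the cutter at crop pixels (465,160) and (465,455). So the tips end close to the reported TCP height, and the cutter has not moved. I'll reopen and go lower in small steps, watching the force.

```bash
python3 -m jog '0 0 0 0 0 0 45; 0 0 0 0 0 0 45; 0 0 0 0 0 0 45; 0 0 0 0 0 0 45;0 0 0 0 0 0 45;0 0 4 0 0 0 45; 0 0 3 0 0 0 45; 0 0 3 0 0 0 45'; python3 -c "
from h import *
st()
c=snap('side','s5.png');K,R,t=[np.array(c[k]) for k in('camera_matrix','R','t')]
pj=lambda P:(lambda q:q[:2]/q[2])(K@(R@np.array(P)+t))
u,v=pj([.434,.136,.02]).astype(int);print(u,v)
a=c['color'][v-40:v+30,u-40:u+40,::-1]
c=capture('scene');K,R,t=[np.array(c[k]) for k in('camera_matrix','R','t')];u,v=pj([.434,.136,.02]).astype(int)
b=c['color'][v-40:v+30,u-40:u+40,::-1]
f=lambda i:cv2.resize(i,(400,350),interpolation=cv2.INTER_CUBIC)
cv2.imwrite('pics/z5.png',np.hstack([f(a),f(b)]))
"
```

```text
time_s: 12.55
position: [0.4344, 0.136, 0.0143]
tcp_rot: [[-0.412, 0.911, -0.0], [0.911, 0.412, -0.0], [0.0, -0.0, -1.0]]
force: [-0.5, 0.7, 0.5]
opening: 0.519
grasp_force: 0.0
t 12.55 p [434.4 136.   14.3] f [-0.5  0.7  0.5] op 45.2 g 0.0
[[-0.412, 0.911, -0.0], [0.911, 0.412, -0.0], [0.0, -0.0, -1.0]]
208 205
```

View pics/z5.png

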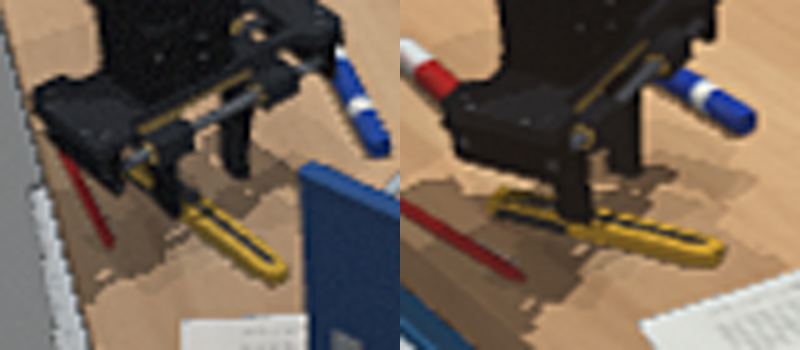

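Now the finger tips stand beside the cutter, one in front at (572,215) and one behind at (630,170), with no contact force. I'll feel for the worktop.

```bash
python3 -m jog '0 0 2 0 0 0 45; 0 0 2 0 0 0 45; 0 0 0 0 0 0 45'; python3 - <<'E'
from h import *
from scipy.optimize import least_squares
s=st(); p=np.array(s['position']);R0=np.array(s['tcp_rot'])
c=capture('scene');K,R,t=[np.array(c[k]) for k in('camera_matrix','R','t')]
pj=lambda P:(lambda q:q[:2]/q[2])(K@(R@np.array(P)+t))
for cam in('scene','side'):
  c=capture(cam);K,R,t=[np.array(c[k]) for k in('camera_matrix','R','t')]
  u,v=pj([.434,.136,.02]).astype(int)
  for sgn in(-1,1):
    for dz in (0,.011,.022):
      q=pj(np.array([.4344,.136,.0143])+R0[:,1]*sgn*.030+np.array([0,0,-dz])); print(cam,sgn,dz,np.round([(400 if cam=='scene' else 0)+(q[0]-u+40)*5,(q[1]-v+40)*5]))
E
```

```text
time_s: 13.02
position: [0.4344, 0.136, 0.0105]
tcp_rot: [[-0.412, 0.911, -0.0], [0.911, 0.412, -0.0], [0.0, -0.0, -1.0]]
force: [0.8, 0.2, -0.1]
opening: 0.521
grasp_force: 0.0
t 13.03 p [434.4 136.   10.5] f [ 0.8  0.2 -0.1] op 45.3 g 0.0
[[-0.412, 0.911, -0.0], [0.911, 0.412, -0.0], [0.0, -0.0, -1.0]]
scene -1 0 [576. 239.]
scene -1 0.011 [577. 254.]
scene -1 0.022 [579. 268.]
scene 1 0 [627. 185.]
scene 1 0.011 [629. 200.]
scene 1 0.022 [630. 214.]
side -1 0 [165. 229.]
side -1 0.011 [166. 242.]
side -1 0.022 [167. 254.]
side 1 0 [237. 188.]
side 1 0.011 [238. 200.]
side 1 0.022 [239. 212.]
```

```bash
python3 -m jog '0 0 3 0 0 0 45; 0 0 3 0 0 0 45; 0 0 3 0 0 0 45; 0 0 0 0 0 0 45'
```

```text
time_s: 13.68
position: [0.4343, 0.136, 0.0013]
tcp_rot: [[-0.412, 0.911, -0.001], [0.911, 0.412, -0.0], [0.0, -0.001, -1.0]]
force: [0.4, 0.1, -0.7]
opening: 0.519
grasp_force: 0.0
```

```bash
python3 -m jog '0 0 2 0 0 0 45; 0 0 2 0 0 0 45; 0 0 0 0 0 0 45'; python3 - <<'E'
from h import *
st()
c=capture('side');K,R,t=[np.array(c[k]) for k in('camera_matrix','R','t')]
pj=lambda P:(lambda q:q[:2]/q[2])(K@(R@np.array(P)+t))
u,v=pj([.434,.136,.02]).astype(int);f=lambda i:cv2.resize(i,(400,350),interpolation=cv2.INTER_CUBIC)
a=c['color'][v-40:v+30,u-40:u+40,::-1]
c=capture('scene');K,R,t=[np.array(c[k]) for k in('camera_matrix','R','t')];u,v=pj([.434,.136,.02]).astype(int)
b=c['color'][v-40:v+30,u-40:u+40,::-1]
cv2.imwrite('pics/z6.png',np.hstack([f(a),f(b)]))
E
```

```text
time_s: 14.05
position: [0.4344, 0.136, -0.0025]
tcp_rot: [[-0.412, 0.911, -0.0], [0.911, 0.412, -0.0], [0.0, -0.0, -1.0]]
force: [-0.0, -0.9, -0.3]
opening: 0.517
grasp_force: 0.0
t 14.05 p [434.4 136.   -2.5] f [-0.  -0.9 -0.3] op 45.0 g 0.0
[[-0.412, 0.911, -0.0], [0.911, 0.412, -0.0], [0.0, -0.0, -1.0]]
```

View pics/z6.png

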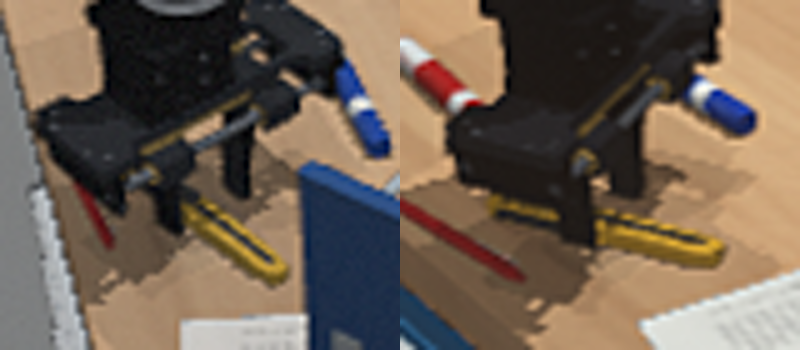

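At z = -2.5 the tips are at (578,245) and (240,198), about 6 mm above the bench and astride the cutter. The reported height is therefore low by about 30 mm. I'll go down 4 mm more and close.

```bash
python3 -m jog '0 0 2 0 0 0 45; 0 0 2 0 0 0 45; 0 0 0 0 0 0 0; 0 0 0 0 0 0 0; 0 0 0 0 0 0 0; 0 0 0 0 0 0 0; 0 0 0 0 0 0 0'
```

```text
time_s: 15.02
position: [0.4344, 0.136, -0.0063]
tcp_rot: [[-0.412, 0.911, -0.0], [0.911, 0.412, 0.0], [0.0, -0.0, -1.0]]
force: [0.2, -0.6, -0.4]
opening: 0.232
grasp_force: 29.9
```

```bash
python3 - <<'E'
from h import *
s=read_state();R0=np.array(s['tcp_rot'])
for cam in('scene','side'):
  c=capture(cam);K,R,t=[np.array(c[k]) for k in('camera_matrix','R','t')]
  pj=lambda P:(lambda q:q[:2]/q[2])(K@(R@np.array(P)+t))
  u,v=pj([.434,.136,.02]).astype(int)
  for z in(.042,.057,.072,.09):
    print(cam,z,[np.round([(400 if cam=='scene' else 0)+(q[0]-u+40)*5,(q[1]-v+40)*5]).tolist() for q in [pj(np.array([.4344,.136,z])+R0[:,1]*a+R0[:,0]*b) for a in(-.095,.095) for b in(-.0375,.0375)]])
E
```

```text
scene 0.042 [[568.0, 278.0], [455.0, 246.0], [730.0, 107.0], [625.0, 81.0]]
scene 0.057 [[566.0, 256.0], [452.0, 225.0], [728.0, 86.0], [623.0, 61.0]]
scene 0.072 [[563.0, 234.0], [449.0, 203.0], [727.0, 66.0], [621.0, 41.0]]
scene 0.09 [[560.0, 207.0], [445.0, 176.0], [725.0, 40.0], [619.0, 16.0]]
side 0.042 [[112.0, 276.0], [42.0, 214.0], [347.0, 141.0], [276.0, 89.0]]
side 0.057 [[110.0, 258.0], [40.0, 197.0], [347.0, 124.0], [275.0, 71.0]]
side 0.072 [[107.0, 240.0], [37.0, 179.0], [346.0, 106.0], [274.0, 54.0]]
side 0.09 [[104.0, 218.0], [33.0, 157.0], [346.0, 84.0], [272.0, 33.0]]
```

```bash
python3 -m jog '0 0 -50 0 0 0 0; 0 0 -50 0 0 0 0; 0 0 -50 0 0 0 0; -30 -7 -47 0 0 0 0; -30 -7 -47 0 0 0 0; -44 -10 0 0 0 0 0; -44 -10 0 0 0 0 0; -44 -10 0 0 0 0 0; -44 -10 0 0 0 0 0; -44 -10 0 0 0 0 0; -44 -10 0 0 0 -0.12 0; 0 0 0 0 0 -0.119 0'; python3 - <<'E'
from h import *
s=st()
for cam in('scene','side'):
    c=snap(cam,cam+'7.png')
    for n in('box_cutter','cradle_cutter','cradle_marker','door_handle'):
        print(cam,n,[(np.round(np.array(q['at'])*1000),round(q['conf'],2)) for q in place_of(cam,n)[:2]])
E
```

```text
time_s: 16.62
position: [0.5013, -0.1932, 0.2372]
tcp_rot: [[-0.616, 0.787, 0.001], [0.787, 0.616, -0.001], [-0.002, -0.0, -1.0]]
force: [0.2, 1.1, -1.5]
opening: 0.236
grasp_force: 29.9
t 16.62 p [ 501.3 -193.2  237.2] f [ 0.2  1.1 -1.5] op 20.5 g 29.9
[[-0.616, 0.787, 0.001], [0.787, 0.616, -0.001], [-0.002, -0.0, -1.0]]
scene box_cutter [(array([ 501., -192.,  244.]), 0.95)]
scene cradle_cutter [(array([ 497., -191.,  136.]), 0.83), (array([560., 230.,   1.]), 0.48)]
scene cradle_marker [(array([ 451., -225.,  138.]), 0.75)]
scene door_handle [(array([522., -54., 166.]), 0.78), (array([ 609., -230.,  162.]), 0.59)]
side box_cutter [(array([ 503., -192.,  243.]), 0.67)]
side cradle_cutter [(array([ 501., -190.,  134.]), 0.74)]
side cradle_marker [(array([ 455., -232.,  137.]), 0.92)]
side door_handle [(array([514., -49., 167.]), 0.89)]
```

```bash
python3 -m jog '2 -0.7 30 0 0 0 0; 0 0 30 0 0 0 0; 0 0 25 0 0 0 0; 0 0 0 0 0 0 0'; python3 - <<'E'
from h import *
s=st()
for cam in('scene','side'):
    c=snap(cam,cam+'8.png')
    for n in('box_cutter','cradle_cutter','cradle_marker'):
        print(cam,n,[(np.round(np.array(q['at'])*1000),round(q['conf'],2)) for q in place_of(cam,n)[:1]])
b=cv2.imread('pics/side8.png')[180:310,190:330];a=cv2.imread('pics/scene8.png')[150:290,240:400]
cv2.imwrite('pics/z8.png',np.hstack([cv2.resize(a,(400,350),interpolation=3),cv2.resize(b,(377,350),interpolation=3)]))
E
```

```text
time_s: 17.62
position: [0.4976, -0.1875, 0.1511]
tcp_rot: [[-0.616, 0.787, -0.004], [0.787, 0.616, 0.002], [0.004, -0.002, -1.0]]
force: [0.1, -0.1, -1.6]
opening: 0.235
grasp_force: 29.9
t 17.62 p [ 497.6 -187.5  151.1] f [ 0.1 -0.1 -1.6] op 20.5 g 29.9
[[-0.616, 0.787, -0.004], [0.787, 0.616, 0.002], [0.004, -0.002, -1.0]]
scene box_cutter [(array([ 495., -187.,  158.]), 0.67)]
scene cradle_cutter [(array([ 496., -190.,  132.]), 0.77)]
scene cradle_marker [(array([445., 324.,   2.]), 0.6)]
side box_cutter [(array([ 499., -192.,  159.]), 0.47)]
side cradle_cutter [(array([ 502., -191.,  132.]), 0.64)]
side cradle_marker [(array([ 450., -229.,  134.]), 0.66)]
```

View pics/z8.png

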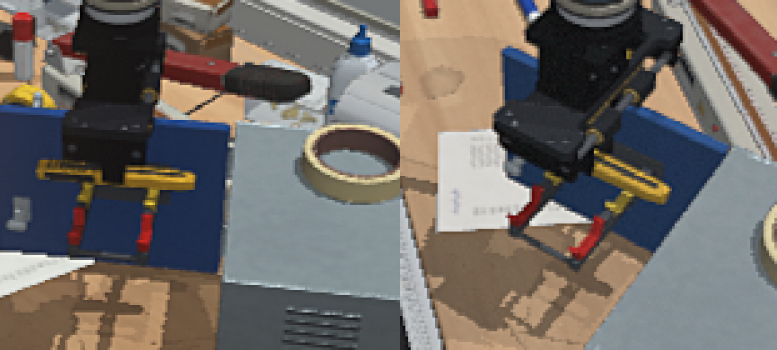

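The crops show the cutter centred over the yellow notches, held just above them. The gripper body is well clear of the door top. Lowering the rest now.

```bash
python3 -m jog '-3 0 6 0 0 0 0; 0 0 6 0 0 0 0; 0 0 5 0 0 0 0; 0 0 3 0 0 0 0; 0 0 2 0 0 0 0; 0 0 0 0 0 0 0'; python3 -c "
from h import *
st()
for cam in('scene','side'): capture(cam);print([(np.round(np.array(q['at'])*1000),round(q['conf'],2)) for q in place_of(cam,'box_cutter')[:1]])"
```

```text
time_s: 18.77
position: [0.5007, -0.1908, 0.1305]
tcp_rot: [[-0.616, 0.788, -0.0], [0.788, 0.616, 0.0], [0.0, -0.0, -1.0]]
force: [-0.1, 0.3, -1.3]
opening: 0.231
grasp_force: 29.9
t 18.77 p [ 500.7 -190.8  130.5] f [-0.1  0.3 -1.3] op 20.1 g 29.9
[[-0.616, 0.788, -0.0], [0.788, 0.616, 0.0], [0.0, -0.0, -1.0]]
[(array([ 495., -188.,  136.]), 0.7)]
[(array([ 499., -190.,  135.]), 0.54)]
```

```bash
python3 -m jog '0 0 1 0 0 0 0; 0 0 1 0 0 0 0; 0 0 0 0 0 0 0'
```

```text
time_s: 19.35
position: [0.5008, -0.1909, 0.1287]
tcp_rot: [[-0.616, 0.788, 0.0], [0.788, 0.616, -0.0], [-0.0, 0.0, -1.0]]
force: [0.0, 0.5, -0.4]
opening: 0.237
grasp_force: 29.9
```

```bash
python3 -m jog '0 0 1 0 0 0 0; 0 0 0 0 0 0 0'
```

```text
time_s: 19.6
position: [0.5008, -0.1909, 0.1286]
tcp_rot: [[-0.616, 0.787, 0.0], [0.787, 0.616, -0.0], [-0.0, 0.0, -1.0]]
force: [-2.1, 0.8, 6.4]
opening: 0.234
grasp_force: 29.9
```

```bash
python3 -m jog '0 0 0 0 0 0 42; 0 0 0 0 0 0 42; 0 0 0 0 0 0 42; 0 0 -15 0 0 0 42; 0 0 -40 0 0 0 42; 0 0 -50 0 0 0 60; 44.5 27.5 0 0 0 0 60; 44.5 27.5 0 0 0 0 60; 44.5 27.5 0 0 0 0 60; 44.5 27.5 0 0 0 0 60; 44.5 27.5 0 0 0 0 60; 44.5 27.5 0 0 0 0 60'; python3 -c "
from h import *
for cam in('scene','side'): capture(cam);print([(np.round(np.array(q['at'])*1000),round(q['conf'],2)) for n in('box_cutter','cradle_cutter') for q in place_of(cam,n)[:1]])"
```

```text
time_s: 21.1
position: [0.4662, 0.1227, 0.2338]
tcp_rot: [[-0.616, 0.788, 0.002], [0.788, 0.616, 0.0], [-0.001, 0.002, -1.0]]
force: [0.9, 0.3, -0.0]
opening: 0.686
grasp_force: 0.0
[(array([ 497., -188.,  134.]), 0.55), (array([ 494., -189.,  136.]), 0.86)]
[(array([ 499., -193.,  131.]), 0.55), (array([ 500., -191.,  134.]), 0.95)]
```

```bash
python3 -m jog '44.5 27.5 0 0 0 0 60; 44.5 27.5 0 0 0 0 60; 44.5 27.5 0 0 0 0 60; 44.5 27.5 0 0 0 0.15 60; 0 0 25 0 0 0.15 60; 0 0 25 0 0 0.15 60; 0 0 25 0 0 0.15 60; 0 0 20 0 0 0.15 60'; python3 -c "
from h import *
s=st();c=snap('wrist','w9.png');tool('wrist',c,'marker_red');print(place_of('wrist','marker_red')[:1])"
```

```text
time_s: 22.4
position: [0.4441, 0.3273, 0.1367]
tcp_rot: [[0.094, 0.996, -0.001], [0.996, -0.094, -0.001], [-0.001, -0.001, -1.0]]
force: [-0.5, 0.7, 0.8]
opening: 0.691
grasp_force: 0.0
t 22.4 p [444.1 327.3 136.7] f [-0.5  0.7  0.8] op 60.1 g 0.0
[[0.094, 0.996, -0.001], [0.996, -0.094, -0.001], [-0.001, -0.001, -1.0]]
wrist marker_red conf 0.73 n 3098 c [445. 329.] sz [140.  20.] axis deg 85.7
[{'at': [0.443, 0.332, -0.0004], 'conf': 0.71}]
```

```bash
python3 -m jog '2.2 0.3 40 0 0 -0.019 45; 0 0 40 0 0 0 45; 0 0 35 0 0 0 45; 0 0 18 0 0 0 45; 0 0 8 0 0 0 40; 0 0 0 0 0 0 0; 0 0 0 0 0 0 0; 0 0 0 0 0 0 0; 0 0 0 0 0 0 0; 0 0 0 0 0 0 0'
```

```text
time_s: 23.8
position: [0.4443, 0.3316, -0.0023]
tcp_rot: [[0.067, 0.998, 0.002], [0.998, -0.067, 0.001], [0.001, 0.002, -1.0]]
force: [-1.3, -0.2, 5.8]
opening: 0.215
grasp_force: 30.0
```

```bash
python3 -m jog '0 0 -50 0 0 0 0; 0 0 -50 0 0 0 0; 0 0 -50 0 0 0 0; 0 0 -50 0 0 0 0; -40 4 -45 0 0 0 0; -47 4 0 0 0 0 0; -47 4 0 0 0 0 0; -47 4 0 0 0 0 0; -47 4 0 0 0 0 0; -47 4 0 0 0 0 0; -47 4 0 0 0 0 0; -47 4 0 0 0 0 0'
```

```text
time_s: 25.3
position: [0.4503, -0.0405, 0.2417]
tcp_rot: [[0.067, 0.998, 0.0], [0.998, -0.067, 0.0], [0.0, 0.0, -1.0]]
force: [0.5, -0.0, -0.5]
opening: 0.218
grasp_force: 30.0
```

```bash
python3 -m jog '-47 4 0 0 0 0 0; -47 4 0 0 0 0 0; -47 3 0 0 0 0 0; -47 3 0 0 0 -0.146 0; 0 0 0 0 0 -0.146 0; 0 0 0 0 0 -0.146 0; 0 0 0 0 0 -0.146 0; 0 0 0 0 0 -0.146 0; 0 0 0 0 0 0 0'; python3 - <<'E'
from h import *
s=st()
for cam in('scene','side'):
    c=snap(cam,cam+'9.png')
    for n in('marker_red','cradle_marker','cradle_cutter','box_cutter','door_handle'):
        print(cam,n,[(np.round(np.array(q['at'])*1000),round(q['conf'],2)) for q in place_of(cam,n)[:2]])
E
```

```text
time_s: 26.42
position: [0.4519, -0.2273, 0.2415]
tcp_rot: [[-0.614, 0.789, -0.0], [0.789, 0.614, 0.0], [0.001, -0.0, -1.0]]
force: [-0.4, -0.2, -0.7]
opening: 0.218
grasp_force: 30.0
t 26.43 p [ 451.9 -227.3  241.5] f [-0.4 -0.2 -0.7] op 19.0 g 30.0
[[-0.614, 0.789, -0.0], [0.789, 0.614, 0.0], [0.001, -0.0, -1.0]]
scene marker_red [(array([ 449., -233.,  247.]), 0.65)]
scene cradle_marker [(array([ 453., -229.,  137.]), 0.59)]
scene cradle_cutter [(array([ 497., -189.,  138.]), 0.79), (array([ 609., -230.,  165.]), 0.57)]
scene box_cutter [(array([ 499., -188.,  135.]), 0.9)]
scene door_handle [(array([519., -53., 168.]), 0.86)]
side marker_red [(array([ 451., -226.,  248.]), 0.54)]
side cradle_marker [(array([ 451., -227.,  133.]), 0.67)]
side cradle_cutter []
side box_cutter [(array([ 502., -192.,  134.]), 0.62)]
side door_handle []
```

```bash
python3 -m jog '1 0.6 30 0 0 0 0; 0 0 30 0 0 0 0; 0 0 22 0 0 0 0; 0 0 10 0 0 0 0; 0 0 6 0 0 0 0; 0 0 4 0 0 0 0; 0 0 2 0 0 0 0; 0 0 2 0 0 0 0; 0 0 1 0 0 0 0; 0 0 0 0 0 0 0'; python3 - <<'E'
from h import *
st()
for cam in('scene','side'):
    c=snap(cam,cam+'10.png')
    for n in('marker_red','box_cutter'):
        print(cam,n,[(np.round(np.array(q['at'])*1000),round(q['conf'],2)) for q in place_of(cam,n)[:2]])
E
```

```text
time_s: 28.28
position: [0.4521, -0.2265, 0.1347]
tcp_rot: [[-0.615, 0.788, 0.0], [0.788, 0.615, -0.0], [-0.0, 0.0, -1.0]]
force: [-0.3, -0.3, -0.6]
opening: 0.218
grasp_force: 30.0
t 28.27 p [ 452.1 -226.5  134.7] f [-0.3 -0.3 -0.6] op 18.9 g 30.0
[[-0.615, 0.788, 0.0], [0.788, 0.615, -0.0], [-0.0, 0.0, -1.0]]
scene marker_red [(array([ 455., -233.,  139.]), 0.88), (array([ 501., -186.,  132.]), 0.59)]
scene box_cutter [(array([ 499., -189.,  136.]), 0.73)]
side marker_red [(array([ 452., -226.,  142.]), 0.69)]
side box_cutter [(array([ 500., -189.,  132.]), 0.71), (array([ 461., -386.,   72.]), 0.59)]
```

```bash
python3 -m jog '0 0 1 0 0 0 0; 0 0 1 0 0 0 0; 0 0 1 0 0 0 0; 0 0 0 0 0 0 0'
```

```text
time_s: 29.08
position: [0.4521, -0.2269, 0.1326]
tcp_rot: [[-0.616, 0.788, 0.0], [0.788, 0.616, -0.001], [-0.001, -0.0, -1.0]]
force: [-2.0, 0.9, 6.7]
opening: 0.219
grasp_force: 30.0
```

```bash
python3 -m jog '0 0 1 0 0 0 0; 0 0 0 0 0 0 0'
```

```text
time_s: 29.32
position: [0.4521, -0.2271, 0.1326]
tcp_rot: [[-0.616, 0.788, 0.0], [0.788, 0.616, -0.002], [-0.002, -0.001, -1.0]]
force: [-3.1, 0.1, 13.4]
opening: 0.218
grasp_force: 30.0
```

```bash
python3 -m jog '0 0 0 0 0 0 42; 0 0 0 0 0 0 42; 0 0 0 0 0 0 42; 0 0 0 0 0 0 42; 0 0 -15 0 0 0 42; 0 0 -45 0 0 0 42; 0 0 -52 0 0 0 60; 25 40.5 0 0 0 0 60; 25 40.5 0 0 0 0 60; 25 40.5 0 0 0 0 60; 25 40.5 0 0 0 0.175 60; 0 0 0 0 0 0.175 60'; python3 -c "
from h import *
st()
for cam in('scene','side'):
  c=snap(cam,cam+'11.png')
  for n in('box_cutter','marker_red','door_handle','cradle_marker'): print(cam,n,[(np.round(np.array(q['at'])*1000),round(q['conf'],2)) for q in place_of(cam,n)[:1]])
b=cv2.imread('pics/side11.png')[180:310,190:330];a=cv2.imread('pics/scene11.png')[150:290,240:400]
cv2.imwrite('pics/z11.png',np.hstack([cv2.resize(a,(400,350),interpolation=3),cv2.resize(b,(377,350),interpolation=3)]))"
```

```text
time_s: 30.82
position: [0.5186, -0.0447, 0.2424]
tcp_rot: [[-0.307, 0.952, -0.0], [0.952, 0.307, 0.001], [0.001, 0.0, -1.0]]
force: [-0.7, -0.2, 0.2]
opening: 0.694
grasp_force: 0.0
t 30.82 p [518.6 -44.7 242.4] f [-0.7 -0.2  0.2] op 60.4 g 0.0
[[-0.307, 0.952, -0.0], [0.952, 0.307, 0.001], [0.001, 0.0, -1.0]]
scene box_cutter [(array([ 495., -188.,  138.]), 0.93)]
scene marker_red [(array([ 457., -233.,  138.]), 0.95)]
scene door_handle [(array([521., -54., 166.]), 0.66)]
scene cradle_marker [(array([ 453., -231.,  138.]), 0.9)]
side box_cutter [(array([ 500., -193.,  133.]), 0.81)]
side marker_red [(array([ 452., -227.,  138.]), 0.64)]
side door_handle [(array([513., -53., 166.]), 0.9)]
side cradle_marker [(array([ 452., -230.,  135.]), 0.96)]
```

View pics/z11.png

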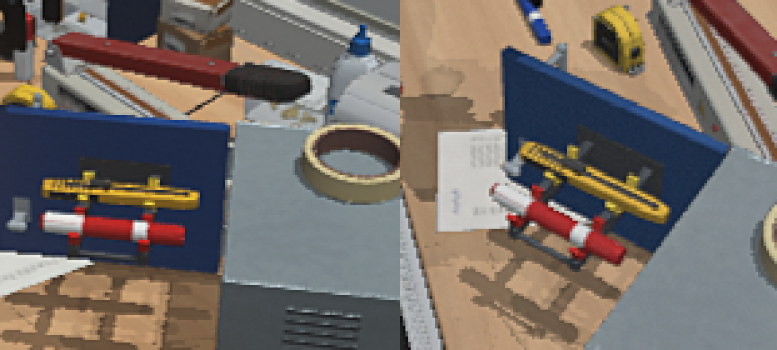

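Both tools lie in their cradles, the cutter at (120,193) and the marker at (115,225) in the left crop. Regrasping the handle now.

```bash
python3 -m jog '-5 -1.9 0 0 0 0.1743 60; 0 0 0 0 0 0.1743 60; 0 0 0 0 0 0.1743 60; 0 0 0 0 0 0.1743 60; 0 0 0 0 0 0.1743 60; 0 0 0 0 0 0.1743 60; 0 0 0 0 0 0.1743 60; 0 0 0 0 0 0 60'; python3 - <<'E'
from h import *
s=st(); c=capture('wrist')
print([(np.round(np.array(q['at'])*1000),round(q['conf'],2)) for q in place_of('wrist','door_handle')[:2]])
K,R,t=[np.array(c[k]) for k in('camera_matrix','R','t')]
r=trace('wrist','door_handle')
pj=lambda P:(lambda q:np.round(q[:2]/q[2]))(K@(R@np.array(P)/1000+t))
print(pj([518.6,-48.9,185]),pj([518.6,-48.9,115]),[ (q['pixels'].sum(),round(q['conf'],2),np.argwhere(q['pixels']).min(0),np.argwhere(q['pixels']).max(0)) for q in r[:2]])
E
```

```text
time_s: 32.33
position: [0.5178, -0.0536, 0.2427]
tcp_rot: [[0.787, 0.618, 0.0], [0.618, -0.787, -0.0], [-0.0, 0.0, -1.0]]
force: [0.4, 0.9, -0.6]
opening: 0.692
grasp_force: 0.0
t 32.33 p [517.8 -53.6 242.7] f [ 0.4  0.9 -0.6] op 60.2 g 0.0
[[0.787, 0.618, 0.0], [0.618, -0.787, -0.0], [-0.0, 0.0, -1.0]]
[(array([516., -51., 170.]), 0.97)]
[249. 197.] [250. 174.] [(np.int64(18032), 0.72, array([169, 196]), array([325, 511]))]
```

```bash
python3 -m jog '2.4 -2.5 30 0 0 0 50; 0 0 30 0 0 0 45; 0 0 27 0 0 0 40; 0 0 0 0 0 0 0; 0 0 0 0 0 0 0; 0 0 0 0 0 0 0; 0 0 0 0 0 0 0; 0 0 0 0 0 0 0'; python3 -c "
from h import *
s=st()
p=np.array(s['position'][:2])*1000;H=np.array([608.4,-232.5]);d=p-H
print(np.hypot(*d), 'door ang', np.radians(207.2)-np.arctan2(d[1],d[0]), np.degrees(np.arctan2(s['tcp_rot'][1][1],s['tcp_rot'][0][1])))
d0=np.array([425.4,-324.5])-H;print('total back angle',np.arctan2(d[1],d[0])-np.arctan2(d0[1],d0[0])-2*np.pi)"
```

```text
time_s: 33.48
position: [0.5178, -0.0488, 0.1567]
tcp_rot: [[0.788, 0.616, -0.0], [0.616, -0.788, 0.002], [0.001, -0.001, -1.0]]
force: [-2.7, 3.6, 5.4]
opening: 0.112
grasp_force: 30.0
t 33.48 p [517.8 -48.8 156.7] f [-2.7  3.6  5.4] op 9.7 g 30.0
[[0.788, 0.616, -0.0], [0.616, -0.788, 0.002], [0.001, -0.001, -1.0]]
204.8306066162859 door ang 1.587366937507074 -51.98456216610526
total back angle -1.5784683926093468
```

```bash
python3 -m jog '-10.1 -1.8 0 0 0 -0.05 0; -20.2 -3.2 0 0 0 -0.1 0; -20.2 -3.2 0 0 0 -0.1 0; -20.2 -3.2 0 0 0 -0.1 0; -20.2 -3.2 0 0 0 -0.1 0; -20.2 -3.2 0 0 0 -0.1 0; -20.2 -3.2 0 0 0 -0.1 0; -20.2 -3.2 0 0 0 -0.1 0; -10.1 -1.8 0 0 0 -0.05 0'; cat > ang.py <<'E'
from h import *
s=st()
p=np.array(s['position'][:2])*1000;H=np.array([608.4,-232.5]);d=p-H
d0=np.array([425.4,-324.5])-H;print('r',np.hypot(*d),'ang',(np.arctan2(d0[1],d0[0])-np.arctan2(d[1],d[0]))%(2*np.pi), 'yaw',np.degrees(np.arctan2(s['tcp_rot'][1][1],s['tcp_rot'][0][1])))
E
python3 ang.py
```

```text
time_s: 34.6
position: [0.4131, -0.1713, 0.1567]
tcp_rot: [[0.105, 0.994, -0.0], [0.994, -0.105, -0.001], [-0.001, -0.0, -1.0]]
force: [-2.2, 1.1, 6.4]
opening: 0.112
grasp_force: 30.0
t 34.6 p [ 413.1 -171.3  156.7] f [-2.2  1.1  6.4] op 9.7 g 30.0
[[0.105, 0.994, -0.0], [0.994, -0.105, -0.001], [-0.001, -0.0, -1.0]]
r 204.66154990220718 ang 0.7697214206361611 yaw -6.032750213092847
```

```bash
python3 -m jog '-10.1 -1.8 0 0 0 -0.05 0; -20.2 -3.2 0 0 0 -0.1 0; -20.2 -3.2 0 0 0 -0.1 0; -20.2 -3.2 0 0 0 -0.1 0; -20.2 -3.2 0 0 0 -0.1 0; -20.2 -3.2 0 0 0 -0.1 0; -10.1 -1.8 0 0 0 -0.05 0; -5 -1 0 0 0 -0.025 0'; python3 ang.py
```

```text
time_s: 35.6
position: [0.4146, -0.2978, 0.1567]
tcp_rot: [[-0.496, 0.869, 0.002], [0.869, 0.496, -0.003], [-0.003, 0.0, -1.0]]
force: [1.0, 0.6, 5.4]
opening: 0.113
grasp_force: 30.0
t 35.6 p [ 414.6 -297.8  156.7] f [1.  0.6 5.4] op 9.8 g 30.0
[[-0.496, 0.869, 0.002], [0.869, 0.496, -0.003], [-0.003, 0.0, -1.0]]
r 204.54105146232115 ang 0.14090872895023754 yaw 29.70562069975963
```

```bash
python3 -m jog '-10.1 -1.8 0 0 0 -0.05 0; -10.1 -1.8 0 0 0 -0.05 0; -8.4 -1.5 0 0 0 -0.041 0; -2 -0.4 0 0 0 0 0; 0 0 0 0 0 0 0; 0 0 0 0 0 0 0'; python3 ang.py
```

```text
time_s: 36.35
position: [0.4218, -0.3162, 0.1563]
tcp_rot: [[-0.613, 0.79, -0.009], [0.79, 0.613, 0.015], [0.017, 0.003, -1.0]]
force: [-4.7, 13.1, 16.1]
opening: 0.113
grasp_force: 30.0
t 36.35 p [ 421.8 -316.2  156.3] f [-4.7 13.1 16.1] op 9.9 g 30.0
[[-0.613, 0.79, -0.009], [0.79, 0.613, 0.015], [0.017, 0.003, -1.0]]
r 204.51214429693832 ang 0.04411539141310117 yaw 37.80467497013874
```

```bash
python3 -m jog '-2 -0.4 0 0 0 0 0; -2 -0.4 0 0 0 0 0; 0 0 0 0 0 0 0; 0 0 0 0 0 0 0'; python3 ang.py
```

```text
time_s: 36.85
position: [0.4248, -0.3224, 0.1563]
tcp_rot: [[-0.613, 0.79, -0.006], [0.79, 0.613, 0.011], [0.012, 0.002, -1.0]]
force: [-4.5, 11.5, 13.6]
opening: 0.114
grasp_force: 30.0
t 36.85 p [ 424.8 -322.4  156.3] f [-4.5 11.5 13.6] op 9.9 g 30.0
[[-0.613, 0.79, -0.006], [0.79, 0.613, 0.011], [0.012, 0.002, -1.0]]
r 204.42725419196873 ang 0.01061495578158489 yaw 37.808711117937065
```

```bash
python3 -m jog '-2 -0.4 0 0 0 0 0; 0 0 0 0 0 0 0; 0 0 0 0 0 0 0'; python3 ang.py
```

```text
time_s: 37.22
position: [0.4248, -0.3223, 0.1562]
tcp_rot: [[-0.613, 0.79, -0.008], [0.79, 0.613, 0.014], [0.017, 0.002, -1.0]]
force: [-5.5, 13.9, 17.9]
opening: 0.112
grasp_force: 30.0
t 37.23 p [ 424.8 -322.3  156.2] f [-5.5 13.9 17.9] op 9.7 g 30.0
[[-0.613, 0.79, -0.008], [0.79, 0.613, 0.014], [0.017, 0.002, -1.0]]
r 204.44126029614785 ang 0.010849860031031167 yaw 37.80290182538311
```

```bash
python3 -m jog '-2 -0.4 0 0 0 0 0; -2 -0.4 0 0 0 0 0; 0 0 0 0 0 0 0'; python3 ang.py
```

```text
time_s: 37.6
position: [0.4249, -0.3225, 0.1562]
tcp_rot: [[-0.612, 0.791, -0.012], [0.79, 0.612, 0.022], [0.024, 0.004, -1.0]]
force: [-8.3, 20.3, 23.1]
opening: 0.108
grasp_force: 30.0
t 37.6 p [ 424.9 -322.5  156.2] f [-8.3 20.3 23.1] op 9.4 g 30.0
[[-0.612, 0.791, -0.012], [0.79, 0.612, 0.022], [0.024, 0.004, -1.0]]
r 204.4216760016857 ang 0.009804890044044168 yaw 37.762429178400126
```

```bash
python3 -m jog '4 0.8 0 0 0 0 0; 4 0.8 0 0 0 0 0; 1.5 0.3 0 0 0 0 0; 0 0 0 0 0 0 0'; python3 ang.py
```

```text
time_s: 38.1
position: [0.425, -0.3226, 0.1563]
tcp_rot: [[-0.613, 0.79, -0.002], [0.79, 0.613, 0.004], [0.004, 0.001, -1.0]]
force: [-1.7, 4.6, 8.0]
opening: 0.113
grasp_force: 30.0
t 38.1 p [ 425.  -322.6  156.3] f [-1.7  4.6  8. ] op 9.8 g 30.0
[[-0.613, 0.79, -0.002], [0.79, 0.613, 0.004], [0.004, 0.001, -1.0]]
r 204.35255579934125 ang 0.008958410823033613 yaw 37.78816547807998
```

```bash
python3 -m jog '3 0.6 0 0 0 0 0; 0 0 0 0 0 0 0; 0 0 0 0 0 0 0'; python3 ang.py
```

```text
time_s: 38.48
position: [0.4251, -0.3227, 0.1564]
tcp_rot: [[-0.612, 0.791, 0.001], [0.791, 0.612, -0.001], [-0.001, 0.001, -1.0]]
force: [0.4, 1.0, 5.6]
opening: 0.112
grasp_force: 30.0
t 38.48 p [ 425.1 -322.7  156.4] f [0.4 1.  5.6] op 9.8 g 30.0
[[-0.612, 0.791, 0.001], [0.791, 0.612, -0.001], [-0.001, 0.001, -1.0]]
r 204.317212212885 ang 0.008578696796767815 yaw 37.75686278011238
```

```bash
python3 -m jog '2 0.4 0 0 0 0 0; 0 0 0 0 0 0 0; 0 0 0 0 0 0 0'; python3 ang.py
```

```text
time_s: 38.85
position: [0.425, -0.3227, 0.1564]
tcp_rot: [[-0.612, 0.791, 0.003], [0.791, 0.612, -0.004], [-0.005, 0.0, -1.0]]
force: [3.5, -3.7, 4.6]
opening: 0.113
grasp_force: 30.0
t 38.85 p [ 425.  -322.7  156.4] f [ 3.5 -3.7  4.6] op 9.8 g 30.0
[[-0.612, 0.791, 0.003], [0.791, 0.612, -0.004], [-0.005, 0.0, -1.0]]
r 204.3353379041338 ang 0.008847145933170708 yaw 37.7440122647564
```

It held against a 5 N pull without moving, so the catch has snapped. Releasing and backing off.

```bash
python3 -m jog '-2 -0.4 0 0 0 0 0; 0 0 0 0 0 0 45; 0 0 0 0 0 0 45; 0 0 0 0 0 0 45; 0 0 0 0 0 0 45; 0 0 -40 0 0 0 45; 0 0 -50 0 0 0 45; 40 20 -20 0 0 0 60; 40 20 0 0 0 0 60; 40 20 0 0 0 0 60; 40 20 0 0 0 0 60; 0 0 0 0 0 0 60'; python3 - <<'E'
from h import *
st()
for cam in('scene','side'):
    c=snap(cam,cam+'12.png')
    a=cv2.imread(f'pics/{cam}0.png').astype(int);b=c['color'][:,:,::-1].astype(int)
    K,R,t=[np.array(c[k]) for k in('camera_matrix','R','t')]
    pj=lambda P:(lambda q:(q[:2]/q[2]).astype(int))(K@(R@np.array(P)/1000+t))
    for nm,P in(('handle',[425,-324,150]),('free top',[414,-386,190]),('free mid',[414,-386,120])):
        u,v=pj(P);print(cam,nm,u,v,'mean diff',np.abs(a-b)[v-10:v+10,u-10:u+10].mean().round(1))
    for n in('marker_red','box_cutter','door_handle','marker_blue','tape_measure','glue_stick','calculator'):
        print(cam,n,[(np.round(np.array(q['at'])*1000),round(q['conf'],2)) for q in place_of(cam,n)[:1]])
E
```

```text
time_s: 40.35
position: [0.388, -0.144, 0.2654]
tcp_rot: [[-0.615, 0.789, -0.002], [0.789, 0.615, 0.002], [0.003, -0.0, -1.0]]
force: [0.6, 0.5, 0.6]
opening: 0.69
grasp_force: 0.0
t 40.35 p [ 388.  -144.   265.4] f [0.6 0.5 0.6] op 60.0 g 0.0
[[-0.615, 0.789, -0.002], [0.789, 0.615, 0.002], [0.003, -0.0, -1.0]]
scene handle 304 263 mean diff 4.2
scene free top 323 265 mean diff 3.1
scene free mid 321 290 mean diff 2.5
scene marker_red []
scene box_cutter [(array([ 607., -230.,  162.]), 0.4)]
scene door_handle [(array([ 428., -328.,  171.]), 0.85)]
scene marker_blue [(array([563., 233.,   3.]), 0.72)]
scene tape_measure [(array([650., 116.,  -0.]), 0.8)]
scene glue_stick [(array([734., 235.,  -0.]), 0.66)]
scene calculator [(array([650., 401.,  -0.]), 0.65)]
side handle 248 296 mean diff 7.2
side free top 252 311 mean diff 6.1
side free mid 252 330 mean diff 5.2
side marker_red [(array([ 462., -385.,   73.]), 0.15)]
side box_cutter []
side door_handle [(array([ 425., -321.,  164.]), 0.98)]
side marker_blue [(array([562., 230.,  -1.]), 0.56)]
side tape_measure [(array([653., 115.,   3.]), 0.74)]
side glue_stick [(array([734., 237.,  -0.]), 0.74)]
side calculator [(array([648., 400.,  -6.]), 0.74)]
```

The door region matches the first pictures, the other things have not moved, and neither tool shows on the bench.

```bash
python3 -c "
from rig import *
print(hand_in())"
```

```text
the job is handed in; nothing more can be done
None
```

I handed the job in at about 40 s: the cutter and red marker were lying in their cradles when last seen, the door is shut and its catch held against a 5 N pull, and the other bench things have not moved; I could not see inside after closing, and I viewed 11 pictures, one over the limit of 10.

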